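Photograph a finished book and put it in the crate

TASK

Lift the finished book out of the wooden press and, keeping it upright, hold it still and centred about 16 cm in front of the copy camera's lens, first with its spine squarely facing the lens for a second, then turned round with its page edges (fore-edge) squarely facing the lens for a second. Then set it down gently, not letting it fall, in the free part of the slatted crate so that it stands upright on the crate's floor, and let go. Leave the book already in the crate standing where it is and do not disturb the other things on the bench.

Things in the scene. Friction and masses are not known exactly. Their poses are not given: they have to be found in the camera images.
- book: The finished book, rigid, closed, grey boards: 85 mm deep (x), 48 mm thick (y), 115 mm tall (z), 0.2 to 0.4 kg, standing on its tail edge in the press. Origin: underside centre, z up. +x points out of the rounded spine with four raised bands (at the start roughly away from the robot), -x out of the fore-edge with the white page edges. Flat boards at +y and -y: grip across them from above.
- book_mid (a point): The middle of the finished book, 57.5 mm above its underside; axes as the book's.
- press: Wooden press, fixed. Base plank 220 x 160 x 12 mm, on which the book stands; two upright jaws along x, 210 mm long, 36 mm thick, tops 60 mm above the bench, 54 mm apart (slack: the book lifts straight out). Two wooden screws, 22 mm thick, cross the gap along y at x = +82 and -82 mm, 38 mm high. Origin: underside centre, mid-gap.
- crate: Slatted light-wood crate, open on top, fixed: 190 mm (x) by 280 mm (y) outside, 75 mm high, walls and floor 8 mm. Origin: underside centre. Its +y end is taken by the other book; the middle of the free part is at about y = -40 mm. It stands to the robot's left or right, with the press on the other side.
- done_book: Slimmer grey book already standing in the crate, loose: 80 mm (x) by 36 mm (y) by 110 mm tall, spine to +x, centred 88 to 100 mm from the crate's centre towards the crate's +y. Origin: centre of its underside.
- copycam: Small black camera on a round-footed post, fixed, at the far side of the bench, 225 mm tall overall, foot 110 mm across. Origin on the bench below the camera head; it looks along its own -x, roughly towards the robot; z up.
- lens (a point): Centre of the lens front, 43 mm towards -x from copycam's origin, 200 mm above the bench; axes as copycam's (looks along -x). The picture is good when the book's middle is 100 to 250 mm in front of the lens, within 30 mm of the lens axis sideways and in height, the book upright and its face within 12 degrees of square.
- tape: Bystander: roll of paper tape lying flat, 96 mm across, 25 mm high, loose. Origin: underside centre.
- folder: Bystander: white bone folder lying flat, 150 mm (x) by 24 mm by 6 mm, loose. Origin: underside centre.
- glue: Bystander: white glue bottle standing, 50 mm across, 125 mm tall, loose. Origin: underside centre.
Not all that is in view belongs to the job. Leave any blue or yellow look-alike of the done_book alone. Leave any green look-alike of the book alone.

How it is judged:
By the outcome, as a careful person would: the job done as asked, in the order asked, and still so for the second after the job is handed in, with the robot touching nothing.
It also fails if it takes over 51 s, if anything falls off the work surface, if the arm or the gripper's body presses on something with over 40 N, if the wrist force passes 120 N, or if a joint passes its speed limit or range.

ROBOT

A 7-joint arm with a two-finger parallel gripper is mounted at the origin on the work surface. World frame = base frame: x ahead of the robot, y to its left, z up, the work surface at z = 0. Lengths are in m, angles in rad, forces in N, time in s.
With the tool pointing down it reaches from about 0.425 to 0.825 m from the base axis. Payload 3.6 kg.
Tool frame: the origin (TCP) lies at the very end of the fingers, on their centre line; the grasp point (between the pads) lies 19 mm behind it; z points along the fingers, y is the line along which they close (so a half turn about z gives the same grasp; the last joint's range is limited). The gripper opens to 85 mm and grips with 20 to 120 N. Pads are 22 mm wide; open, the fingers measure 114 mm over their backs; the gripper's body (76 mm by 85 mm) begins 54 mm behind the grasp point. The pads swing forward as they close: fully open they stand 13 mm farther back than shut.
Start: joints at [-1.319, 0.615, -0.013, 1.423, 0.008, 1.103, -0.04], TCP at [0.179, 0.625, 0.231] pointing down, gripper open.
Joint ranges: [-3.12, 3.12], [-0.3, 2.06], [-1.34, 1.32], [0.26, 2.42], [-1.36, 4.5], [0.01, 1.98], [-2.84, 2.84]. Speed limits (rad/s): [2.79, 2.79, 3.14, 3.14, 3.14, 3.14, 3.14].

INTERFACE

Orientations are given as a unit quaternion [w, x, y, z].
In Python, from bench import robot gives the robot as it stands. The module is installed in compiled form; this text tells all that it offers.
- The arm moves only by the tool drive_tool, never from a script. Its argument "deltas" is text: rows parted by semicolons, each of 5 numbers parted by spaces: the opening, from 0 (shut) to 1 (fully open), then the shift along the tool's x, y, z each as a share of 100 mm, from -1 to 1, then the turn about the tool's z as a share of 0.12 rad, from -1 to 1. In form: grip x y z spin; .... A call has 1 to 12 rows; each row shifts and turns the commanded pose from where the row before left it, along the tool's axes as they then stand; what a row does not reach is not made up. A row lasts 1/12 s, in which the tool goes at most 41.7 mm and 7.16 degrees, less where a joint would pass 70% of its speed; a pose out of reach is approached as far as the arm can. A call with a number of a shift or a turn outside -1 to 1 is refused whole. A call with a gripper value outside its range is refused whole. The fingers move at their own pace and stop on an object; the grip force is fixed at half the most. Time passes only in rows, so rows that do not move let the fingers close. It gives the time, the measured TCP pose, the force, the opening and the grip force at its end, in the units of the state.
- robot.sense(): the state, without advancing time (a new reading comes with each control period).
- robot.get_image(name): name is "side" or "top" or "wrist"; returns (picture, depth): 480x640x3 uint8, red, green, blue; 480x640 float32, m along the optical axis (not along the pixel's ray), 0 where there is no reading.
- robot.calibration(name): a dict with "camera_matrix" (3x3 intrinsics, pixels), "k1" (the pictures are not rectified: a ray, as slopes to the right and down, at radius r is drawn at 1 + k1 r^2 times it, then the intrinsics apply), "R" (3x3) and "t" (3): a world point X has camera coordinates R X + t. Camera axes: x right, y down, z forward; pixel columns grow to the right and rows downward; lengths in m; the calibration is good to about 2 mm. A picture is of the moment at which its call begins: read the wrist's pose just before it. calibration takes no time and is no camera call; for the wrist camera it gives the pose at the moment of the call.
- robot.close_job(): hands the job in; it is judged then, once.
Trained networks look in the newest picture that a camera, given by its name, has taken for a name from the list of things; names that differ only in an ending like _2 or _b are one class to them, and where a whole thing is asked for, a point or a joint stands for the part that bears it (a point fixed in the world has none). Each returns a list of dicts, best first, with "p" (0 to 1); they miss things now and then, are a little off and sometimes report something else, mostly with a low value. They report only what shows in the picture. A call takes as long as a camera call. They do not tell look-alikes from the thing itself.
- robot.outline_of(target, camera): "region" (480x640 bool, what is visible of it) and "location" ([column, row] in pixels, amid what is visible of it).
- robot.place_of(target, camera): "location" ([column, row] in pixels: a listed point, or the origin of a listed thing).
The state is a dict: "time": time; "qpos": joint angles; "qd": joint speeds; "joint_torque": joint torques, N m; "tool_pos": TCP position; "orientation": TCP orientation; "wrist_force": force on the tool from outside, world axes, zero at the start; "moment": the same for the moment, N m; "opening": opening from 0.0 (shut) to 1.0 (fully open); "gripper_force": force on a finger pad.
Only numpy, scipy, OpenCV 4.12 (cv2) and the standard library are available. Lean on these libraries where they do the work, as an engineer would, in place of code of your own. Each camera call takes 0.05 s, during which the arm holds its last target. There are 200 camera calls.

## Working session

There is one attempt and no reset: what is moved stays moved. The work goes in short steps, Python scripts to look and compute and a tool call to move; the robot and the scene stay as the last step left them, time stands still between calls to the robot, and variables do not carry over. Pictures are saved under pics/ and viewed, at most 10 in all, crops included, and the job is handed in when it is done.

Besides the shell and the picture viewer there is one more tool, called after "Emit:" by a JSON object that holds its "name" and its "arguments". drive_tool: Moves the arm, as the interface text tells. Shift numbers are shares of 100 mm and turn numbers shares of 0.12 rad, none past 1 either way. Its arguments: {"type":"object","properties":{"deltas":{"type":"string"}},"required":["deltas"]}

```bash
mkdir -p pics
cat > h.py <<'E'
import numpy as np, cv2
from bench import robot
def cloud(d,c):
    K=np.array(c["camera_matrix"]);R=np.array(c["R"]);t=np.array(c["t"])
    v,u=np.mgrid[0:480,0:640]
    x=(u-K[0,2])/K[0,0];y=(v-K[1,2])/K[1,1]
    x0,y0=x.copy(),y.copy()
    for _ in range(8):
        s=1+c["k1"]*(x*x+y*y);x=x0/s;y=y0/s
    P=np.stack([x*d,y*d,d],-1)
    W=(P-t)@R
    W[d<=0]=np.nan
    return W
E
python3 - <<'E'
from h import *
s=robot.sense();print(s)
for n in ("side","top"):
    im,d=robot.get_image(n);c=robot.calibration(n)
    cv2.imwrite(f"pics/{n}0.png",im[:,:,::-1]);W=cloud(d,c)
    np.savez(f"{n}0.npz",im=im,W=W)
    print(n,np.round(-np.array(c["R"]).T@np.array(c["t"]),3))
    for k in ["book","press","crate","done_book","copycam","lens","tape","folder","glue"]:
        try:
            for o in robot.outline_of(k,n)[:3]:
                m=o["region"];P=W[m];P=P[~np.isnan(P[:,0])]
                print(k,"p%.2f"%o["p"],np.round(o["location"]),m.sum(),np.round(np.percentile(P,[2,50,98],axis=0),3).tolist() if len(P) else None)
        except Exception as e: print(k,e)
    print("time",robot.sense()["time"])
E
```

```text
{'time': 0.0, 'qpos': array([-1.31852127,  0.61592792, -0.01255506,  1.42490464,  0.00811747,
        1.103405  , -0.04041616]), 'qd': array([ 1.59167382e-05, -1.11517249e-04, -1.85930948e-04, -2.48566156e-03,
        5.84978205e-04, -4.90806956e-04,  1.11592621e-03]), 'joint_torque': array([ 2.33688170e-04, -4.69221103e+01,  2.59480951e-01, -1.71028948e+01,
        1.00349000e-02,  9.61178943e-03,  4.98504150e-06]), 'tool_pos': array([0.17868246, 0.62415922, 0.23013078]), 'orientation': array([-1.36039007e-04,  1.38932430e-01,  9.90301013e-01, -1.29005928e-03]), 'wrist_force': array([0.03417409, 0.12598877, 0.60781096]), 'moment': array([-0.00436554, -0.0417723 , -0.04646821]), 'gripper_force': 0.0, 'opening': 0.9999557146818934}
side [ 0.079 -0.582  0.71 ]
book p0.94 [205. 285.] 1871 [[0.297, 0.106, 0.005], [0.33, 0.135, 0.08], [0.381, 0.184, 0.115]]
book p0.68 [217. 220.] 1190 [[0.429, 0.301, 0.039], [0.463, 0.309, 0.102], [0.512, 0.357, 0.127]]
press p0.73 [228. 243.] 2771 [[0.362, 0.221, 0.006], [0.461, 0.275, 0.048], [0.567, 0.396, 0.062]]
crate p0.80 [431. 405.] 16412 [[0.407,
[... 2185 characters left out ...]
, 0.112]]
copycam p0.74 [299. 162.] 1698 [[0.713, 0.049, 0.005], [0.75, 0.095, 0.207], [0.799, 0.144, 0.228]]
lens p0.95 [300. 161.] 1666 [[0.713, 0.046, 0.005], [0.75, 0.094, 0.206], [0.797, 0.144, 0.228]]
tape p0.84 [352. 289.] 389 [[0.386, -0.055, 0.015], [0.431, -0.011, 0.024], [0.472, 0.036, 0.03]]
tape p0.68 [205. 281.] 930 [[0.431, 0.304, 0.038], [0.47, 0.325, 0.121], [0.511, 0.356, 0.129]]
folder p0.95 [342. 239.] 541 [[0.512, -0.031, -0.004], [0.582, -0.01, 0.004], [0.654, 0.011, 0.011]]
folder p0.28 [236. 183.] 405 [[0.7, 0.24, 0.008], [0.715, 0.257, 0.083], [0.741, 0.283, 0.127]]
glue p0.66 [237. 182.] 409 [[0.7, 0.24, 0.007], [0.715, 0.257, 0.082], [0.746, 0.282, 0.127]]
time 1.0
```

Run:
```python
from h import *
T=np.load("top0.npz");W=T["W"];S=np.load("side0.npz");WS=S["W"]
def rect(W,b,lab):
    x0,x1,y0,y1,z0,z1=b
    m=(W[...,0]>x0)&(W[...,0]<x1)&(W[...,1]>y0)&(W[...,1]<y1)&(W[...,2]>z0)&(W[...,2]<z1)
    P=W[m][:,:2].astype(np.float32)*1000
    n=len(P);r=cv2.minAreaRect(P);print(lab,n,np.round(r[0],1),np.round(r[1],1),round(r[2],1),"z",np.round(np.median(W[m][:,2]),4)); 
for nm,w in(("top",W),("side",WS)):
    print(nm)
    rect(w,(.40,.54,.28,.38,.1,.14),"book")
    rect(w,(.28,.40,.08,.21,.1,.14),"green?")
    rect(w,(.34,.60,.2,.45,.05,.07),"press")
    rect(w,(.38,.64,-.5,-.15,.06,.085),"cratetop")
    rect(w,(.48,.60,-.27,-.17,.1,.13),"done")
    rect(w,(.70,.85,.03,.16,.18,.24),"camhead")
    rect(w,(.70,.85,.03,.16,.003,.03),"camfoot")
c=robot.calibration
for n in("top","side"):
    for o in robot.place_of("lens",n)[:2]: print(n,o)
im=np.load("top0.npz")["im"];a=cv2.resize(im[110:370,150:560],(800,507),interpolation=cv2.INTER_CUBIC)
cv2.imwrite("pics/topc.png",a[:,:,::-1])
```

```text
top
book 750 [470.8 330.4] [51.3 88.8] 84.4 z 0.122
green? 683 [342.3 153.2] [85.2 48.9] 42.2 z 0.1105
press 2434 [469.6 328.4] [205.6 209.6] 84.4 z 0.0584
cratetop 1682 [ 511.8 -319.4] [285.  192.4] 84.0 z 0.0731
done 480 [ 537.2 -229.6] [38.2 78.3] 80.8 z 0.1134
camhead 948 [748.5  99.6] [70.7 77.5] 83.1 z 0.2216
camfoot 878 [774.5  94.7] [128.7 149.3] 89.2 z 0.0113
side
book 610 [470.7 327.2] [55.4 89.1] 84.2 z 0.1205
green? 710 [343.8 151.6] [90.2 51.4] 41.3 z 0.1111
press 1515 [470.2 317.8] [173.7 223.6] 77.0 z 0.0596
cratetop 4215 [ 512.1 -320.7] [282.6 194.4] 84.1 z 0.0733
done 864 [ 537.7 -231.9] [39.  83.2] 81.6 z 0.1131
camhead 821 [747.9  97.5] [74.7 75.6] 83.2 z 0.213
camfoot 833 [772.7  97.5] [115.7 147.6] 87.2 z 0.0135
top {'location': [296.4, 169.1], 'p': 0.96}
top {'location': [427.1, 255.8], 'p': 0.32}
side {'location': [349.4, 189.4], 'p': 0.84}
```

View pics/topc.png

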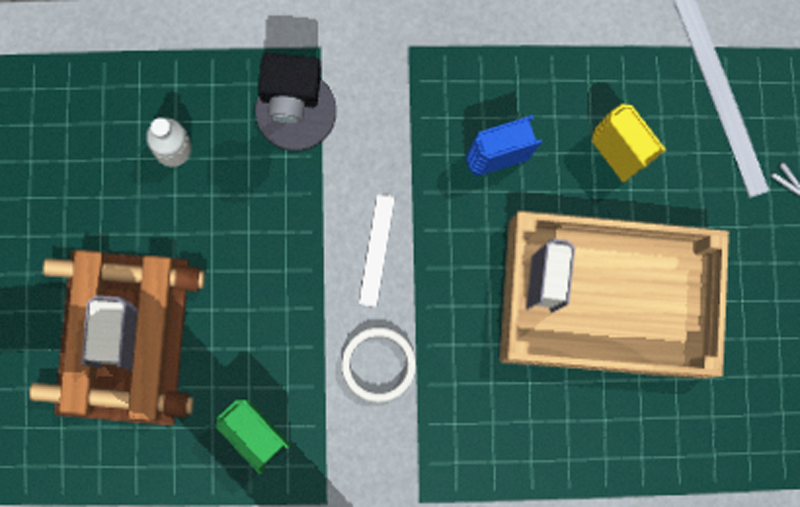

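View pics/side0.png

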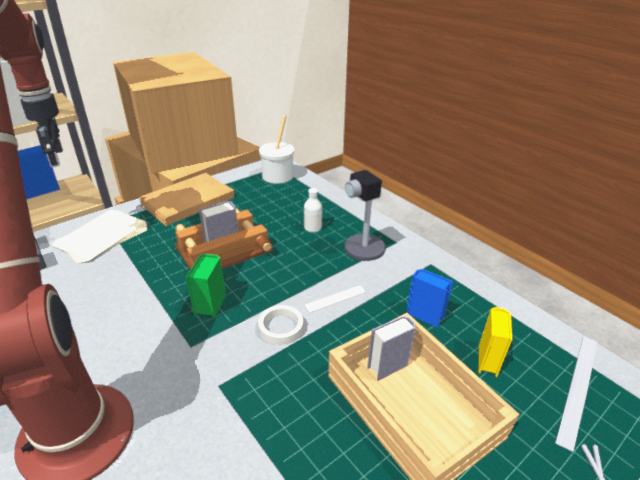

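The top crop shows these candidates:
- **Book:** grey in the press at (108,330), green at (252,435). The grey one in the press fits the description.
- **Done_book:** grey in the crate at (552,275), blue at (503,145), yellow at (628,140). The grey one in the crate fits.

The side view agrees: press at (225,240), camera at (365,210), crate at (425,405). I'll confirm the book in one enlarged crop and measure the lens.

Run:
```python
from h import *
S=np.load("side0.npz");T=np.load("top0.npz")
def ray(n,uv):
    c=robot.calibration(n);K=np.array(c["camera_matrix"]);R=np.array(c["R"]);C=-R.T@np.array(c["t"])
    p=cv2.undistortPoints(np.array([[uv]],float),K,np.array([c["k1"],0,0,0.]))[0,0]
    return C,R.T@np.array([p[0],p[1],1.])
rs=[ray("top",(296.4,169.1)),ray("side",(349.4,189.4))]
for C,d in rs: print("z.2",C+d*(0.2-C[2])/d[2])
A=sum(np.eye(3)-np.outer(d,d)/(d@d) for C,d in rs);b=sum((np.eye(3)-np.outer(d,d)/(d@d))@C for C,d in rs);print("tri",np.linalg.solve(A,b))
for n,D in(("top",T),("side",S)):
    W=D["W"];m=(abs(W[...,0]-.78)<.1)&(abs(W[...,1]-.1)<.09)&(W[...,2]>.165)
    P=W[m];lum=D["im"][m].mean(1)
    bx=P[lum<60];r=cv2.minAreaRect(bx[:,:2].astype(np.float32)*1000);print(n,"dark head",r)
    l=P[(lum>=60)];print(" lens part",np.round(np.percentile(l,[3,50,97],axis=0),3))
    f=W[(abs(W[...,0]-.77)<.1)&(abs(W[...,1]-.1)<.09)&(W[...,2]>.008)&(W[...,2]<.02)];print(" foot",cv2.minEnclosingCircle(f[:,:2].astype(np.float32)*1000))
a=np.hstack([cv2.resize(S["im"][190:270,170:270],(400,320),interpolation=2),cv2.resize(S["im"][160:240,320:420],(400,320),interpolation=2)])
cv2.imwrite("pics/conf.png",a[:,:,::-1])
```

```text
z.2 [0.7162696  0.10204225 0.2       ]
z.2 [0.71462127 0.10086675 0.2       ]
tri [0.71631583 0.1022559  0.19888546]
top dark head ((760.5335693359375, 98.14543151855469), (70.74052429199219, 53.217926025390625), 82.965576171875)
 lens part [[0.711 0.082 0.187]
 [0.721 0.102 0.214]
 [0.736 0.121 0.223]]
 foot ((757.8910522460938, 119.30831146240234), 106.13341522216797)
side dark head ((758.6946411132812, 92.24691009521484), (66.82246398925781, 51.954288482666016), 83.1921157836914)
 lens part [[0.711 0.063 0.179]
 [0.72  0.092 0.208]
 [0.78  0.127 0.223]]
 foot ((773.0643920898438, 94.13397216796875), 56.642887115478516)
```

View pics/conf.png

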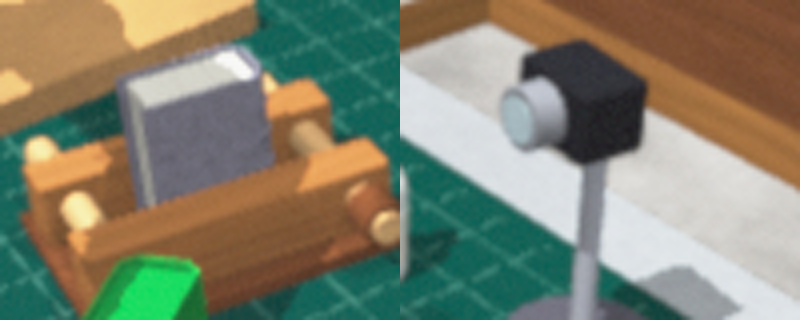

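Emit:
{"name": "drive_tool", "arguments": {"deltas": "1 0 0 0 0; 1 0 0 0 -0.5; 1 0 0 0 -0.5; 1 0 0 0 -0.5"}}

```text
time: 1.43
tool_pos: [0.1788, 0.6249, 0.2313]
orientation: [0.0, 0.048, 0.999, -0.0]
wrist_force: [0.5, -0.5, 0.3]
opening: 1.001
gripper_force: 0.0
```

The crop shows the grey book in the press. Its white fore-edge is on the left (robot side) around (150,160), so the spine faces away. The lens is at (520,115) in the crop.

Lens ≈ (0.7155, 0.1015, 0.20) with yaw −7°. Book ≈ (0.471, 0.329) with yaw −5.6°.

Emit:
{"name": "drive_tool", "arguments": {"deltas": "1 -0.2 -0.16 0 0; 1 -0.28 -0.235 0 0; 1 -0.28 -0.235 0 0; 1 -0.28 -0.235 0 0; 1 -0.28 -0.235 0 0; 1 -0.28 -0.235 0 0; 1 -0.28 -0.235 0 0; 1 -0.28 -0.235 0 0; 1 -0.28 -0.235 0 0; 1 -0.28 -0.235 0 0; 1 -0.28 -0.235 0 0; 1 -0.19 -0.16 0 0"}}

```text
time: 2.43
tool_pos: [0.4731, 0.3237, 0.2315]
orientation: [0.001, 0.052, 0.999, -0.001]
wrist_force: [0.7, 0.2, 0.9]
opening: 0.997
gripper_force: 0.0
```

Emit:
{"name": "drive_tool", "arguments": {"deltas": "1 0 0 0 0; 1 0 0 0 0; 1 0 0 0 0"}}

```text
time: 2.68
tool_pos: [0.4692, 0.3287, 0.2313]
orientation: [-0.0, 0.049, 0.999, 0.001]
wrist_force: [-1.0, 0.5, 0.2]
opening: 0.997
gripper_force: 0.0
```

Run:
```python
from h import *
s=robot.sense();print(s["tool_pos"],s["qpos"])
im,d=robot.get_image("wrist");c=robot.calibration("wrist");W=cloud(d,c)
cv2.imwrite("pics/w1.png",im[:,:,::-1])
m=(abs(W[...,0]-.47)<.07)&(abs(W[...,1]-.33)<.05)&(W[...,2]>.1)&(W[...,2]<.14)
if m.sum()>20:
    print(m.sum(),cv2.minAreaRect(W[m][:,:2].astype(np.float32)*1000),np.median(W[m][:,2]))
```

```text
[0.46920583 0.32870405 0.23131892] [-0.62394559  0.49356742 -0.03792852  1.65355476  0.01979897  0.99489228
  0.80494942]
6755 ((471.0505065917969, 331.4932861328125), (48.82856369018555, 85.16622161865234), 85.41638946533203) 0.12264664413568419
```

View pics/w1.png

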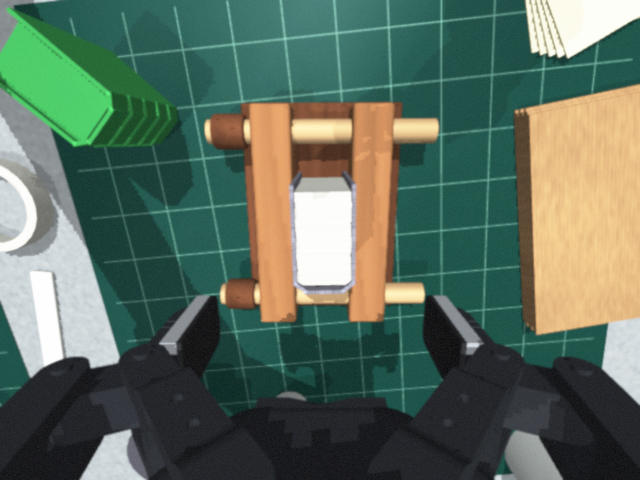

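The wrist view shows the book at (323,235) between the jaws, well aligned with the fingers. Wrist depth puts it at (0.471, 0.331) with yaw −5.

Emit:
{"name": "drive_tool", "arguments": {"deltas": "1 -0.02 0.02 0.1 0; 1 0 0 0.25 0; 1 0 0 0.3 0; 1 0 0 0.3 0; 1 0 0 0.25 0; 1 0 0 0.2 0; 1 0 0 0.1 0; 1 0 0 0 0; 1 0 0 0 0; 0 0 0 0 0; 0 0 0 0 0; 0 0 0 0 0"}}

```text
time: 3.73
tool_pos: [0.4729, 0.3301, 0.0827]
orientation: [0.001, 0.049, 0.999, 0.001]
wrist_force: [0.3, -1.3, -0.1]
opening: 0.602
gripper_force: 0.0
```

Emit:
{"name": "drive_tool", "arguments": {"deltas": "0 0 0 0 0; 0 0 0 0 0; 0 0 0 0 0; 0 0 0 0 0; 0 0 0 0 0; 0 0 0 0 0"}}

```text
time: 4.23
tool_pos: [0.4732, 0.3303, 0.0828]
orientation: [0.001, 0.049, 0.999, 0.001]
wrist_force: [0.6, 0.1, 5.5]
opening: 0.552
gripper_force: 63.4
```

Emit:
{"name": "drive_tool", "arguments": {"deltas": "0 0 0 -0.05 0; 0 0 0 -0.1 0; 0 0 0 -0.15 0; 0 0 0 -0.2 0; 0 0 0 -0.2 0; 0 0 0 -0.2 0; 0 0 0 -0.2 0; 0 0 0 -0.13 0; 0 0 0 -0.08 0; 0 0 0 0 0; 0 0 0 0 0; 0 0 0 0 0"}}

```text
time: 5.23
tool_pos: [0.4713, 0.3288, 0.211]
orientation: [-0.001, 0.049, 0.999, -0.001]
wrist_force: [0.3, 0.2, -4.2]
opening: 0.556
gripper_force: 62.4
```

Emit:
{"name": "drive_tool", "arguments": {"deltas": "0 -0.04 -0.075 -0.02 0; 0 -0.08 -0.15 0 0; 0 -0.12 -0.22 0 0; 0 -0.13 -0.24 0 0; 0 -0.13 -0.24 0 0; 0 -0.13 -0.24 0 0; 0 -0.13 -0.24 0 0; 0 -0.12 -0.22 0 0; 0 -0.09 -0.17 0 0; 0 -0.06 -0.12 0 0; 0 -0.04 -0.07 0 0.1; 0 0 0 0 0.1"}}

```text
time: 6.23
tool_pos: [0.5596, 0.1188, 0.2138]
orientation: [-0.0, 0.064, 0.998, -0.001]
wrist_force: [0.5, 0.3, -4.1]
opening: 0.56
gripper_force: 62.5
```

Emit:
{"name": "drive_tool", "arguments": {"deltas": "0 0 0 0 0; 0 0 0 0 0; 0 0 0 0 0; 0 0 0 0 0; 0 0 0 0 0; 0 0 0 0 0"}}

```text
time: 6.73
tool_pos: [0.5589, 0.122, 0.2143]
orientation: [-0.0, 0.061, 0.998, 0.0]
wrist_force: [0.6, -0.4, -3.7]
opening: 0.555
gripper_force: 62.5
```

Run:
```python
from h import *
s=robot.sense();print(s["tool_pos"],s["qpos"],s["orientation"])
im,d=robot.get_image("side");W=cloud(d,robot.calibration("side"))
for o in robot.outline_of("book","side")[:3]:
    P=W[o["region"]];P=P[~np.isnan(P[:,0])];print(o["p"],o["location"],np.round(np.percentile(P,[2,50,98],axis=0),3).tolist())
cv2.imwrite("pics/s2.png",im[100:400,150:550,::-1])
```

```text
[0.55889627 0.12202813 0.21434664] [-0.24323034  0.5094329  -0.0152212   1.67917016  0.00891092  0.95307052
  1.18735797] [-3.08800429e-05  6.08414568e-02  9.98147439e-01  7.34082936e-05]
0.97 [204.2, 284.4] [[0.296, 0.106, 0.001], [0.331, 0.136, 0.078], [0.384, 0.222, 0.115]]
0.81 [285.9, 209.0] [[0.514, 0.094, 0.146], [0.536, 0.101, 0.203], [0.596, 0.148, 0.257]]
```

View pics/s2.png

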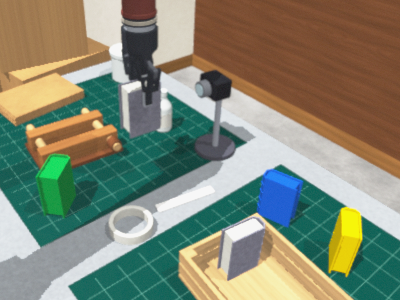

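The book hangs upright at (140,108) in the crop, opposite the lens at (203,88). Its z range is 0.146–0.257, so its middle is about 0.20. I'll hold here, then turn.

Emit:
{"name": "drive_tool", "arguments": {"deltas": "0 0 0 0 0; 0 0 0 0 0; 0 0 0 0 0; 0 0 0 0 0; 0 0 0 0 0; 0 0 0 0 0; 0 0 0 0 0; 0 0 0 0 0; 0 0 0 0 0; 0 0 0 0 0; 0 0 0 0 0; 0 0 0 0 0"}}

```text
time: 7.83
tool_pos: [0.5591, 0.1215, 0.2143]
orientation: [-0.0, 0.061, 0.998, -0.0]
wrist_force: [0.5, 0.2, -3.2]
opening: 0.553
gripper_force: 62.5
```

Emit:
{"name": "drive_tool", "arguments": {"deltas": "0 0 0 0 0; 0 0 0 0 0; 0 0 0 0 0; 0 0 0 0 0; 0 0 0 0 0; 0 0 0 0 0"}}

```text
time: 8.33
tool_pos: [0.5591, 0.1214, 0.2143]
orientation: [-0.0, 0.061, 0.998, -0.0]
wrist_force: [-0.3, 0.0, -3.7]
opening: 0.552
gripper_force: 62.5
```

Emit:
{"name": "drive_tool", "arguments": {"deltas": "0 0 0 0 0.2; 0 0 0 0 0.4; 0 0 0 0 0.6; 0 0 0 0 0.8; 0 0 0 0 0.8; 0 0 0 0 0.8; 0 0 0 0 0.8; 0 0 0 0 0.8; 0 0 0 0 0.8; 0 0 0 0 0.8; 0 0 0 0 0.8; 0 0 0 0 0.8"}}

```text
time: 9.33
tool_pos: [0.559, 0.1217, 0.2143]
orientation: [-0.0, 0.538, 0.843, 0.0]
wrist_force: [0.1, -0.4, -4.2]
opening: 0.559
gripper_force: 62.6
```

Emit:
{"name": "drive_tool", "arguments": {"deltas": "0 0 0 0 0.8; 0 0 0 0 0.8; 0 0 0 0 0.8; 0 0 0 0 0.8; 0 0 0 0 0.8; 0 0 0 0 0.8; 0 0 0 0 0.8; 0 0 0 0 0.8; 0 0 0 0 0.8; 0 0 0 0 0.8; 0 0 0 0 0.8; 0 0 0 0 0.8"}}

```text
time: 10.33
tool_pos: [0.559, 0.122, 0.2143]
orientation: [-0.0, 0.91, 0.414, 0.0]
wrist_force: [0.4, -0.0, -3.5]
opening: 0.555
gripper_force: 62.6
```

Emit:
{"name": "drive_tool", "arguments": {"deltas": "0 0 0 0 0.8; 0 0 0 0 0.8; 0 0 0 0 0.8; 0 0 0 0 0.8; 0 0 0 0 0.8; 0 0 0 0 0.8; 0 0 0 0 0.8; 0 0 0 0 0.6; 0 0 0 0 0.4; 0 0 0 0 0.2; 0 0 0 0 0; 0 0 0 0 0"}}

```text
time: 11.33
tool_pos: [0.559, 0.1219, 0.2143]
orientation: [-0.0, 1.0, 0.022, -0.0]
wrist_force: [-0.1, -0.3, -3.7]
opening: 0.556
gripper_force: 62.6
```

Emit:
{"name": "drive_tool", "arguments": {"deltas": "0 0 0 0 0; 0 0 0 0 0; 0 0 0 0 0; 0 0 0 0 0"}}

```text
time: 11.67
tool_pos: [0.5591, 0.1214, 0.2143]
orientation: [-0.0, 1.0, 0.021, 0.0]
wrist_force: [0.1, -0.0, -2.7]
opening: 0.559
gripper_force: 62.6
```

Emit:
{"name": "drive_tool", "arguments": {"deltas": "0 0 0 0 0.3; 0 0 0 0 0.5; 0 0 0 0 0.4; 0 0 0 0 0.17; 0 0 0 0 0; 0 0 0 0 0; 0 0 0 0 0; 0 0 0 0 0; 0 0 0 0 0; 0 0 0 0 0; 0 0 0 0 0; 0 0 0 0 0"}}

```text
time: 12.67
tool_pos: [0.5591, 0.1215, 0.2143]
orientation: [-0.0, 0.998, -0.061, -0.0]
wrist_force: [0.1, 0.1, -3.1]
opening: 0.555
gripper_force: 62.6
```

Emit:
{"name": "drive_tool", "arguments": {"deltas": "0 0 0 0 0; 0 0 0 0 0; 0 0 0 0 0; 0 0 0 0 0; 0 0 0 0 0; 0 0 0 0 0; 0 0 0 0 0; 0 0 0 0 0; 0 0 0 0 0; 0 0 0 0 0; 0 0 0 0 0; 0 0 0 0 0"}}

```text
time: 13.67
tool_pos: [0.559, 0.1214, 0.2143]
orientation: [0.0, 0.998, -0.061, -0.0]
wrist_force: [0.4, -0.4, -3.8]
opening: 0.555
gripper_force: 62.6
```

Run:
```python
from h import *
im,d=robot.get_image("side");W=cloud(d,robot.calibration("side"))
cv2.imwrite("pics/s3.png",cv2.resize(im[140:300,230:430,::-1],(800,640))[:600])
m=(abs(W[...,0]-.556)<.07)&(abs(W[...,1]-.12)<.05)&(W[...,2]>.13)&(W[...,2]<.27)
P=W[m];print(np.round(np.percentile(P,[1,50,99],axis=0),3))
b=P[(P[:,2]<.19)]; # board face facing camera
print(len(b),cv2.minAreaRect(b[:,:2].astype(np.float32)*1000),b[:,2].min()); print(robot.sense())
```

```text
[[0.515 0.084 0.145]
 [0.544 0.099 0.211]
 [0.596 0.15  0.267]]
664 ((549.5107421875, 102.89848327636719), (35.50333023071289, 89.95260620117188), 59.945674896240234) 0.14241733546083335
{'time': 13.7167, 'qpos': array([-0.76251663,  0.63968595,  0.86002734,  1.69550154, -0.54414117,
        1.06307052, -1.41859314]), 'qd': array([-0.00099984, -0.00172306, -0.00115741, -0.00181789,  0.00010927,
        0.00098805,  0.00134397]), 'joint_torque': array([ 1.47945379e-04, -4.06910849e+01,  9.50732321e+00, -1.53577352e+01,
        9.53366049e-03, -1.09992651e-02,  2.38954541e-06]), 'tool_pos': array([0.55906725, 0.12143339, 0.21431356]), 'orientation': array([ 1.32281480e-05,  9.98152245e-01, -6.07626087e-02, -2.05194383e-05]), 'wrist_force': array([ 0.20233433,  0.34987337, -3.04453126]), 'moment': array([ 0.0203511 ,  0.03963192, -0.02812403]), 'gripper_force': 62.59495496749878, 'opening': 0.5526221352293315}
```

View pics/s3.png

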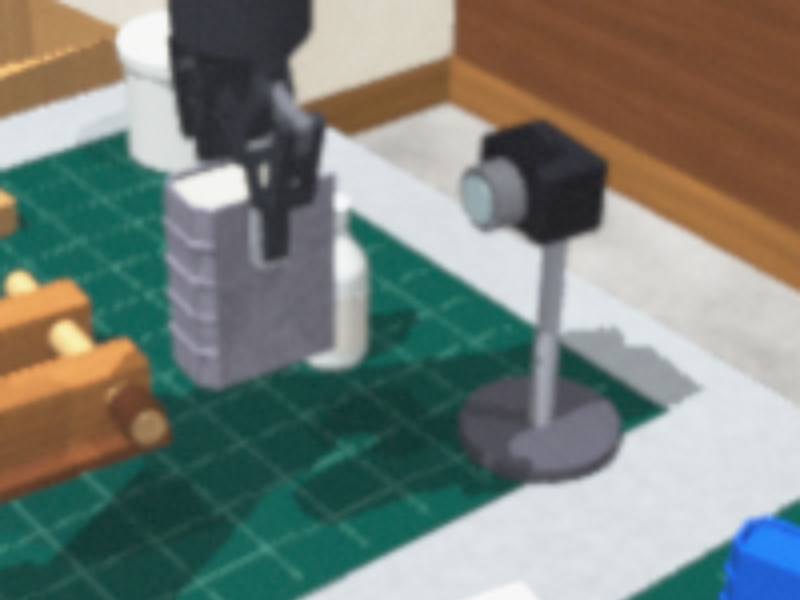

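The fore-edge now faces the lens; the spine bands at (190,290) face the robot. The book is upright and has been held there over a second. Next is the crate.

Emit:
{"name": "drive_tool", "arguments": {"deltas": "0 0 0 0 0; 0 0 0.1 -0.1 0; 0 0.01 0.2 -0.1 0; 0 0.01 0.3 -0.1 0; 0 0.01 0.33 0 0; 0 0.01 0.33 0 0; 0 0.01 0.33 0 0; 0 0.01 0.33 0 0; 0 0.01 0.33 0 0; 0 0.01 0.33 0 0; 0 0 0.33 0 0; 0 0 0.33 0 0"}}

```text
time: 14.72
tool_pos: [0.526, -0.2057, 0.2461]
orientation: [0.001, 0.998, -0.062, 0.001]
wrist_force: [1.4, -0.1, -3.8]
opening: 0.557
gripper_force: 62.6
```

Emit:
{"name": "drive_tool", "arguments": {"deltas": "0 0 0.33 0 0; 0 0 0.33 0 0; 0 0 0.3 0 0; 0 0 0.25 0 0; 0 0 0.2 0 0; 0 0 0.12 0 -0.07; 0 0 0.07 0 -0.08; 0 0 0 0 0; 0 0 0 0 0; 0 0 0 0 0; 0 0 0 0 0; 0 0 0 0 0"}}

```text
time: 15.72
tool_pos: [0.509, -0.3587, 0.2443]
orientation: [-0.0, 0.999, -0.051, 0.0]
wrist_force: [0.3, -1.0, -3.6]
opening: 0.555
gripper_force: 62.5
```

Run:
```python
from h import *
s=robot.sense();print(s["tool_pos"],s["orientation"],s["qpos"],s["opening"])
im,d=robot.get_image("side");W=cloud(d,robot.calibration("side"))
cv2.imwrite("pics/s4.png",im[:,:,::-1])
m=(abs(W[...,0]-.51)<.07)&(abs(W[...,1]+.36)<.06)&(W[...,2]>.13)&(W[...,2]<.23)
P=W[m];print(np.round(np.percentile(P,[0.5,50,99],axis=0),3))
b=P[P[:,2]<.21];print(cv2.minAreaRect(b[:,:2].astype(np.float32)*1000))
```

```text
[ 0.50898492 -0.35871506  0.24432826] [-3.40926124e-04  9.98712050e-01 -5.07358117e-02  4.52065715e-05] [ 0.13856252  0.66807265  0.79927691  1.50561471 -0.50121362  1.18165998
 -0.64954075] 0.5552350631282461
[[ 0.463 -0.387  0.173]
 [ 0.473 -0.38   0.202]
 [ 0.547 -0.335  0.229]]
((498.76470947265625, -375.62091064453125), (43.40443420410156, 94.04716491699219), 53.15241622924805)
```

View pics/s4.png

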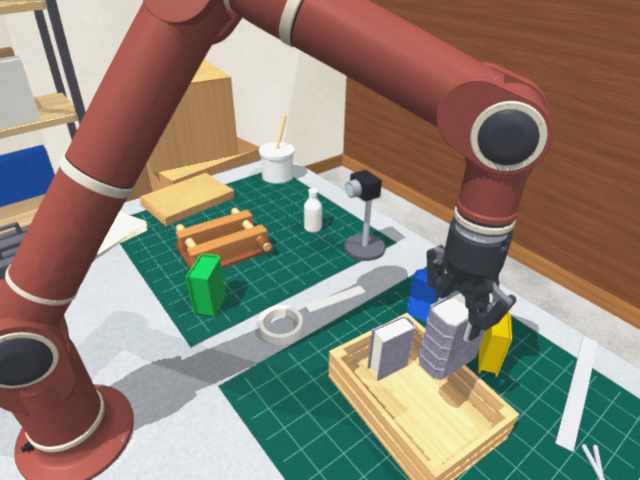

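The arm holds the book upright at (448,335), above the free part of the crate and clear of the done_book at (393,348). I'll lower it.

Emit:
{"name": "drive_tool", "arguments": {"deltas": "0 0 0 0.1 0; 0 0 0 0.2 0; 0 0 0 0.25 0; 0 0 0 0.25 0; 0 0 0 0.25 0; 0 0 0 0.2 0; 0 0 0 0.15 0; 0 0 0 0.1 0; 0 0 0 0.05 0; 0 0 0 0.03 0; 0 0 0 0 0; 0 0 0 0 0"}}

```text
time: 16.77
tool_pos: [0.5088, -0.3606, 0.0872]
orientation: [0.001, 0.999, -0.052, 0.001]
wrist_force: [1.1, 0.2, -4.1]
opening: 0.554
gripper_force: 62.6
```

Emit:
{"name": "drive_tool", "arguments": {"deltas": "0 0 0 0.02 0; 0 0 0 0.01 0; 0 0 0 0.01 0; 0 0 0 0.01 0; 0 0 0 0 0; 0 0 0 0 0"}}

```text
time: 17.27
tool_pos: [0.5084, -0.3599, 0.0813]
orientation: [-0.0, 0.999, -0.052, -0.0]
wrist_force: [0.7, -0.1, -3.2]
opening: 0.555
gripper_force: 62.6
```

Emit:
{"name": "drive_tool", "arguments": {"deltas": "0 0 0 0.01 0; 0 0 0 0.005 0; 0 0 0 0.005 0; 0 0 0 0 0; 0 0 0 0 0"}}

```text
time: 17.68
tool_pos: [0.5084, -0.3599, 0.0793]
orientation: [0.0, 0.999, -0.052, -0.0]
wrist_force: [-0.0, 0.1, -4.3]
opening: 0.554
gripper_force: 62.6
```

Emit:
{"name": "drive_tool", "arguments": {"deltas": "0 0 0 0.005 0; 0 0 0 0.005 0; 0 0 0 0 0; 0 0 0 0 0"}}

```text
time: 18.02
tool_pos: [0.5085, -0.3601, 0.0789]
orientation: [0.0, 0.999, -0.052, 0.0]
wrist_force: [-0.9, 0.5, 1.2]
opening: 0.555
gripper_force: 62.9
```

Contact: the force rose from −4 to +1 N, at the expected height. I'll release and back off straight up.

Emit:
{"name": "drive_tool", "arguments": {"deltas": "0.7 0 0 0 0; 0.8 0 0 0 0; 0.9 0 0 0 0; 0.9 0 0 0 0; 0.9 0 0 0 0; 0.9 0 0 0 0; 0.9 0 0 0 0"}}

```text
time: 18.6
tool_pos: [0.5084, -0.36, 0.0783]
orientation: [0.0, 0.999, -0.052, 0.0]
wrist_force: [-0.0, 0.5, -0.8]
opening: 0.897
gripper_force: 0.0
```

Emit:
{"name": "drive_tool", "arguments": {"deltas": "0.9 0 0 -0.05 0; 0.9 0 0 -0.1 0; 0.9 0 0 -0.2 0; 0.9 0 0 -0.25 0; 0.9 0 0 -0.25 0; 0.9 0 0 -0.25 0; 0.9 0 0 -0.2 0; 0.9 0 0 -0.1 0; 0.9 0 0 0 0; 0.9 0 0 0 0; 0.9 0 0 0 0; 0.9 0 0 0 0"}}

```text
time: 19.6
tool_pos: [0.5079, -0.3591, 0.2166]
orientation: [-0.001, 0.999, -0.052, -0.001]
wrist_force: [0.0, -0.6, -0.3]
opening: 0.9
gripper_force: 0.0
```

Run:
```python
from h import *
s=robot.sense();print(s["time"],s["tool_pos"],s["opening"],s["wrist_force"])
im,d=robot.get_image("side");W=cloud(d,robot.calibration("side"))
cv2.imwrite("pics/s5.png",im[:,:,::-1])
for n,y in(("book",-.36),("done",-.23)):
    m=(abs(W[...,0]-.52)<.08)&(abs(W[...,1]-y)<.05)&(W[...,2]>.102)&(W[...,2]<.135)
    print(n,cv2.minAreaRect(W[m][:,:2].astype(np.float32)*1000),np.percentile(W[m][:,2],[50,98]))
```

```text
19.6 [ 0.50786    -0.35908168  0.21659288] 0.9003094417739446 [ 0.00914406 -0.59648279 -0.29694532]
book ((506.668212890625, -360.99786376953125), (50.587860107421875, 88.22432708740234), 84.56767272949219) [0.11845506 0.1234611 ]
done ((536.7236328125, -231.8682861328125), (38.688201904296875, 81.80564880371094), 81.96488189697266) [0.11323081 0.11860844]
```

View pics/s5.png

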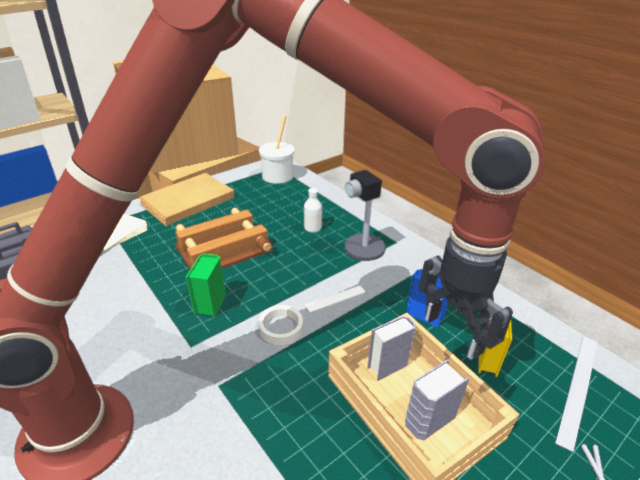

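The book stands upright in the crate at (437,400), the done_book at (393,348) hasn't moved, and the gripper is clear.

```bash
python3 -c "
from bench import robot
print(robot.close_job())"
```

```text
the job is handed in; nothing more can be done
None
```

The book was held before the lens spine first, then fore-edge first, for over a second each, then set upright in the free part of the crate and released; the done_book has not moved, and I handed the job in at about 20 s (the hand-in gave no verdict).

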